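# Unscrew the filler cap of a gear reducer

## Task

Unscrew the orange filler cap from the slanted neck of the green gear reducer by turning it anticlockwise, taking a fresh grip as often as needed, until it lifts off freely. Lift it clear and set it down mouth down, flat in the steel parts tray, lowering it rather than dropping it, and let go. Leave the tray, the organiser box, the oil bottle and the wrench where they are.

Things in the scene. Friction and masses are not known exactly. Their poses are not given: they have to be found in the camera images.
- cap_center (a point): Filler cap (about 90 g), on its axis half-way up. 46 mm tall: the upper 18 mm is a ribbed orange round head, 54 mm in diameter, for gripping (its middle lies 14 mm above this point along the cap's z); the lower 28 mm is a black skirt, 51 mm in diameter, open underneath. z points out of the top, x to the white mark. Can be gripped at any angle round its axis, with 30 to 40 N.
- cap_mark (a point): White mark on the cap's top, 22 mm from the axis. The cap starts fully screwed on (cap centre 5 mm below the neck's mouth, mark on the neck's +x side). Right-hand thread: turned anticlockwise, looking down on the top, it rises 22 mm per turn and is free after 240 to 270 degrees (about 16 mm of rise); until then it cannot be pulled off. 1 mm of play, little friction, stays where left.
- neck: Threaded steel filler neck, fixed on the gear reducer, 34 mm in diameter (43 mm over the thread). Origin at the centre of its mouth; z points out along its axis, which leans 30 degrees from vertical, roughly towards the robot. The cap lifts off along this z. Nothing stands within 60 mm of its axis at the level of the cap.
- gearbox: Green cast gear reducer, bolted to the bench: housing 150 x 130 mm, top at 150 mm, on a base plate 240 x 200 mm, shaft stub to its -y. Origin under it on the bench; the neck stands on its top edge on its -x side, mouth at (-61, 0, 194) mm in this frame.
- tray: Open steel parts tray lying loose on the bench, 180 mm (x) by 200 mm (y), walls 4 mm thick and 24 mm high, floor 4 mm thick. Origin under its centre. Empty at the start; stands to the left or to the right.
- organiser: Orange and black parts organiser box, 144 x 204 mm, 68 mm tall, on the other side from the tray; leave alone. Origin under its centre.
- oil: Grey oil bottle with a yellow label, 64 mm in diameter, 160 mm tall; leave alone. Origin under its centre.
- wrench: Steel wrench, 190 mm long, lying on the bench nearest the robot; leave alone. Origin under its middle.
Not all that is in view belongs to the job. What is meant by the part that bears cap_center is not blue or turquoise, and is the larger of those in its own colour.

How it is judged:
On the way, in this order (a step that is already met when the one before it is completed fails the run):
1. the cap has been turned anticlockwise by more than a third of a turn and has risen on the neck's thread, still on the neck (x of cap_mark in the frame of neck below -0.008 m and z of cap_center in the frame of neck between -0.001 and 0.014 m and x of cap_center in the frame of neck between -0.006 and 0.006 m and y of cap_center in the frame of neck between -0.006 and 0.006 m), for 0.1 s.
2. the cap is off the neck, held in the fingers, its centre more than 40 mm from the neck's mouth (distance between cap_center and neck above 0.04 m and contact force between cap and the fingers above 0.5 N), for 0.1 s.
At the end, for the whole second after the job is handed in: The cap lies at rest inside the tray, flat on its floor (within 6 mm in height), mouth down within 0.15 rad, let go; the tray is within 40 mm of where it was, and the organiser, oil bottle and wrench within 30 mm (x of cap_center in the frame of tray between -0.08 and 0.08 m and y of cap_center in the frame of tray between -0.09 and 0.09 m and z of cap_center in the frame of tray between 0.021 and 0.033 m and height (world z) of cap_mark above 0.035 m and angle between cap_center's own z axis and vertical below 0.15 rad and linear speed of cap below 0.02 m/s and distance of tray from where it was at the start of the episode below 0.04 m and distance of each of organiser, oil, wrench from where it was at the start of the episode below 0.03 m); the robot touches nothing.
It fails at once if the cap is dropped: it falls out of the fingers' hold faster than 0.75 m/s (a fall of about 30 mm) (linear speed of cap above 0.75 m/s and contact force between cap and the fingers below 0.05 N).
It fails at once if the organiser, oil bottle or wrench is moved by more than 30 mm, or the tray by more than 40 mm (distance of any of organiser, oil, wrench from where it was at the start of the episode above 0.03 m or distance of tray from where it was at the start of the episode above 0.04 m).
It also fails if it takes over 72 s, if anything falls off the work surface, if the arm or the gripper's body presses on something with over 40 N, if the wrist force passes 120 N, or if a joint passes its speed limit or range.

## Robot

A 6-joint arm with a two-finger parallel gripper is mounted at the origin on the work surface. World frame = base frame: x ahead of the robot, y to its left, z up, the work surface at z = 0. Lengths are in m, angles in rad, forces in N, time in s.
With the tool pointing down it reaches from about 0.275 to 0.875 m from the base axis. Payload 12.5 kg.
Tool frame: the origin (TCP) lies at the very end of the fingers, on their centre line; the grasp point (between the pads) lies 19 mm behind it; x points along the fingers, y is the direction in which the jaws open and shut, and the axes are right-handed (so a half turn about x gives the same grasp; the last joint's range is limited). The gripper opens to 85 mm and grips with 20 to 120 N. Pads are 22 mm wide; open, the fingers measure 114 mm over their backs; the gripper's body (76 mm by 85 mm) begins 54 mm behind the grasp point. The pads swing forward as they close: fully open they stand 13 mm farther back than shut.
Start: joints at [-0.085, 0.351, 1.652, -0, 1.139, -0.085], TCP at [0.55, 0, 0.231] pointing down, gripper open.
Joint ranges: [-2.75, 2.75], [-0.79, 2.1], [0.01, 2.65], [-1.57, 4.71], [0.07, 3.14], [-2.87, 2.87]. Speed limits (rad/s): [2.22, 2.22, 2.79, 3.14, 3.14, 3.14].

## Interface

Orientations are given as a 3x3 rotation matrix whose columns are the frame's x, y, z axes.
In Python, from bench import manip gives the robot as it stands. Calls block until the motion is done:
- manip.move_ptp(position, orientation): joint-space move of the TCP to a pose.
- manip.move_l(position, attitude=None, max_speed=0.15): straight line of the TCP; attitude=None keeps the orientation; max_speed is the mean speed in m/s.
- manip.move_j(angles): joint-space move.
- manip.set_gripper(opening, effort=None): opening from 0.0 (shut) to 1.0 (fully open); effort is the grip in N (None keeps the last); returns when the fingers have stopped.
- manip.dwell(seconds).
- manip.inverse_kinematics(position, orientation): joint angles nearest the present ones, or None.
- manip.grab_frame(name): name is "scene" or "side" or "wrist"; returns (picture, depth): 384x512x3 uint8, red, green, blue; 384x512 float32, m along the optical axis (not along the pixel's ray), 0 where there is no reading.
- manip.get_calibration(name): a dict with "camera_matrix" (3x3 intrinsics, pixels), "k1" (the pictures are not rectified: a ray, as slopes to the right and down, at radius r is drawn at 1 + k1 r^2 times it, then the intrinsics apply), "R" (3x3) and "t" (3): a world point X has camera coordinates R X + t. Camera axes: x right, y down, z forward; pixel columns grow to the right and rows downward; lengths in m; the calibration is good to about 2 mm. A picture is of the moment at which its call begins: read the wrist's pose just before it. get_calibration takes no time and is no camera call; for the wrist camera it gives the pose at the moment of the call.
A pose or a line that the arm cannot do raises manip.Unreachable and nothing moves.
- manip.sign_off(): hands the job in, once; it reports no verdict.
Trained networks look in the newest picture that a camera, given by its name, has taken for a name from the list of things; names that differ only in an ending like _2 or _b are one class to them, and where a whole thing is asked for, a point or a joint stands for the part that bears it (a point fixed in the world has none). Each returns a list of dicts, best first, with "confidence" (0 to 1); they miss things now and then, are a little off and sometimes report something else, mostly with a low value. They report only what shows in the picture. A call takes as long as a camera call. They do not tell look-alikes from the thing itself.
- manip.look_for(camera, name): "at" ([x, y, z] in m, in world coordinates, good to about 4 mm: the middle of the surface that is visible of it).
Readings, each from a call of its own:
- manip.current_time(): time.
- manip.current_qpos(): joint angles.
- manip.current_joint_vel(): joint speeds.
- manip.current_joint_torque(): joint torques, N m.
- manip.current_ee_pos(): TCP position.
- manip.current_tcp_rot(): TCP orientation.
- manip.current_force(): force on the tool from outside, world axes, zero at the start.
- manip.current_ft_torque(): the same for the moment, N m.
- manip.current_grip_width(): opening from 0.0 (shut) to 1.0 (fully open).
Only numpy, scipy, OpenCV 4.12 (cv2) and the standard library are available. Lean on these libraries where they do the work, as an engineer would, in place of code of your own. Each camera call takes 0.05 s, during which the arm holds its last target. There are 200 camera calls.

## Working session

There is one attempt and no reset: what is moved stays moved. The work goes in short steps, each a Python script; the robot and the scene stay as the last script left them, time stands still between calls to the robot, and variables do not carry over. Pictures are saved under pics/ and viewed, on a budget of 10 in all, crops included, one or two more only if the job needs it, and the job is handed in when it is done.

```bash
mkdir -p pics; ls; python3 - <<'E'
from bench import manip
import cv2, numpy as np
ims=[]
for c in ["scene","side"]:
    p,d=manip.grab_frame(c); np.save(f"pics/{c}_d.npy",d); np.save(f"pics/{c}_p.npy",p)
    cv2.imwrite(f"pics/{c}0.png",p[:,:,::-1])
    for n in ["cap_center","cap_mark","neck","gearbox","tray","organiser","oil","wrench"]:
        print(c,n,[(np.round(r["at"],3).tolist(),round(r["confidence"],2)) for r in manip.look_for(c,n)])
    k=manip.get_calibration(c); print(k)
print(manip.current_time())
E
```

```text
pics
scene cap_center [([0.577, 0.026, 0.207], 0.88), ([0.574, -0.163, 0.036], 0.66), ([0.428, 0.139, 0.044], 0.66)]
scene cap_mark [([0.574, -0.168, 0.035], 0.85), ([0.426, 0.14, 0.042], 0.74), ([0.576, 0.023, 0.198], 0.57)]
scene neck []
scene gearbox [([0.691, 0.022, 0.115], 0.81)]
scene tray [([0.46, 0.336, 0.004], 0.86)]
scene organiser [([0.481, -0.328, 0.069], 0.67)]
scene oil [([0.704, 0.238, 0.108], 0.55)]
scene wrench [([0.387, 0.039, 0.004], 0.59)]
{'camera_matrix': array([[389.33779393,   0.        , 255.9560396 ],
       [  0.        , 389.33779393, 196.10737125],
       [  0.        ,   0.        ,   1.        ]]), 'k1': -0.13488949806171904, 'R': array([[-0.3579274 ,  0.93374324, -0.00339703],
       [ 0.72779852,  0.27670071, -0.62749186],
       [-0.58497632, -0.22706888, -0.77861571]]), 't': array([ 0.20648054, -0.32565083,  1.30821968])}
side cap_center [([0.563, -0.186, 0.036], 0.67), ([0.41, 0.119, 0.039], 0.64), ([0.429, -0.056, 0.03], 0.6), ([0.561, -0.004, 0.195], 0.55)]
side cap_mark [([0.561, -0.0, 0.2], 0.82), ([0.419, -0.058, 0.028], 0.74), ([0.564, -0.185, 0.03], 0.69), ([0.417, 0.12, 0.037], 0.65)]
side neck [([0.597, 0.004, 0.158], 0.49)]
side gearbox [([0.628, -0.052, 0.078], 0.75)]
side tray [([0.465, 0.336, 0.011], 0.64)]
side organiser [([0.458, -0.339, 0.065], 0.79)]
side oil [([0.683, 0.23, 0.106], 0.76)]
side wrench [([0.464, 0.333, 0.007], 0.6), ([0.4, 0.026, 0.005], 0.59)]
{'camera_matrix': array([[441.66796068,   0.        , 259.06423484],
       [  0.        , 441.66796068, 193.72771757],
       [  0.        ,   0.        ,   1.        ]]), 'k1': 0.027005647080519682, 'R': array([[ 0.98849726, -0.14980534,  0.02077323],
       [-0.05533262, -0.4860575 , -0.87217338],
       [ 0.14075322,  0.86099156, -0.48875563]]), 't': array([-0.53945619,  0.17335413,  1.00263381])}
0.9
```

View pics/scene0.png

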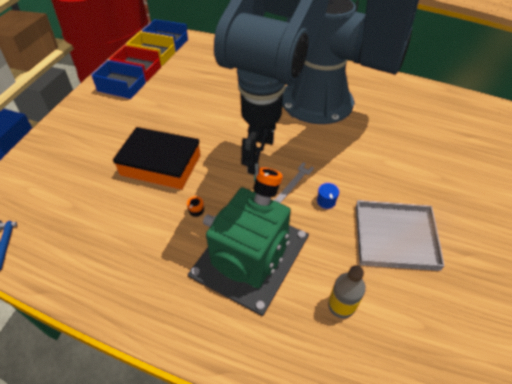

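View pics/side0.png

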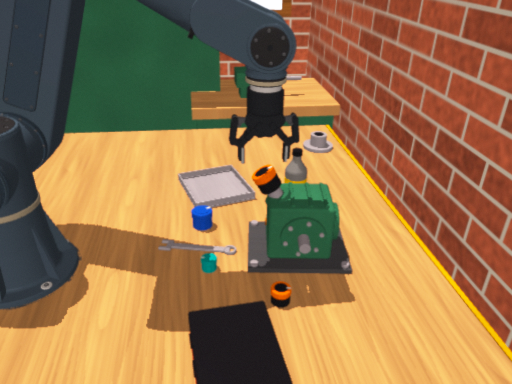

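The scene view shows the large orange cap on the neck at about (268,180), and the side view at (267,180). It could be confused with three others:
- the small orange cap on the bench, scene (196,206) and side (281,294)
- the blue cap, scene (328,195)
- the turquoise cap, side (209,262)

I choose the large one on the neck. The tray is on the left (+y) and the organiser on the right.

```bash
cat > h.py <<'E'
import numpy as np, cv2
from bench import manip
def cloud(p,d,k):
    K=k["camera_matrix"]; v,u=np.mgrid[:d.shape[0],:d.shape[1]]
    uv=np.stack([u.ravel(),v.ravel()],1).astype(float)[:,None]
    n=cv2.undistortPoints(uv,K,np.array([k["k1"],0,0,0.]))[:,0]
    z=d.ravel().astype(float); P=np.c_[n*z[:,None],z]
    return ((P-k["t"])@k["R"]).reshape(*d.shape,3)
def hsv(p): return cv2.cvtColor(p,cv2.COLOR_RGB2HSV)
def proj(X,k):
    c=k["R"]@np.asarray(X)+k["t"]; a=c[:2]/c[2]; a=a*(1+k["k1"]*(a@a))
    return k["camera_matrix"][:2,:2]@a+k["camera_matrix"][:2,2]
E
python3 - <<'E'
from h import *
for c in ["scene","side"]:
    p=np.load(f"pics/{c}_p.npy");d=np.load(f"pics/{c}_d.npy");k=manip.get_calibration(c)
    X=cloud(p,d,k);H=hsv(p)
    o=(H[...,0]<16)&(H[...,1]>170)&(H[...,2]>120)&(d>0)&(np.linalg.norm(X-[.57,.015,.2],axis=2)<.06)
    P=X[o];print(c,"orange",o.sum(),P.mean(0).round(4),P.min(0).round(3),P.max(0).round(3))
    g=(H[...,0]>45)&(H[...,0]<90)&(H[...,1]>100)&(d>0)&(abs(X[...,2]-.15)<.012)&(np.linalg.norm(X[...,:2]-[.68,.02],axis=2)<.16)
    print("greentop",g.sum(),cv2.minAreaRect(X[g][:,:2].astype(np.float32)*1000))
    b=(H[...,2]<90)&(H[...,1]<110)&(d>0)&(X[...,2]<.03)&(X[...,2]>.005)&(np.linalg.norm(X[...,:2]-[.66,.02],axis=2)<.17)
    print("base",b.sum(),cv2.minAreaRect(X[b][:,:2].astype(np.float32)*1000))
    t=(d>0)&(X[...,2]>.012)&(X[...,2]<.035)&(abs(X[...,0]-.46)<.13)&(abs(X[...,1]-.336)<.14)
    print("tray",t.sum(),cv2.minAreaRect(X[t][:,:2].astype(np.float32)*1000))
E
```

```text
scene orange 274 [0.5675 0.0262 0.2119] [ 0.53  -0.004  0.191] [0.583 0.048 0.222]
greentop 3357 ((643.4216918945312, 9.966331481933594), (127.72087860107422, 145.18826293945312), 81.69750213623047)
base 2641 ((643.5, 8.373542785644531), (197.73623657226562, 236.19503784179688), 82.14189910888672)
tray 961 ((461.04461669921875, 333.85516357421875), (182.9579620361328, 202.4957275390625), 15.857437133789062)
side orange 242 [0.5548 0.0054 0.2062] [ 0.53  -0.007  0.178] [0.583 0.047 0.223]
greentop 1673 ((639.5631713867188, 3.6014328002929688), (123.72100067138672, 149.09671020507812), 81.28572845458984)
base 1532 ((645.1390380859375, -12.393478393554688), (184.91075134277344, 231.34320068359375), 75.27506256103516)
tray 690 ((460.1747741699219, 334.15924072265625), (183.81320190429688, 208.87777709960938), 15.507329940795898)
```

```bash
python3 - <<'E'
import cv2,numpy as np
p=cv2.imread("pics/scene0.png")[150:230,180:300];q=cv2.imread("pics/side0.png")[150:230,220:340]
cv2.imwrite("pics/crop1.png",cv2.resize(np.hstack([p,q]),None,fx=3.3,fy=3.3,interpolation=cv2.INTER_CUBIC))
E
```

```text
(no output)
```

View pics/crop1.png

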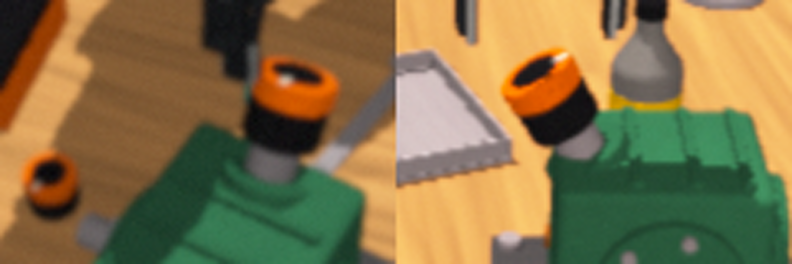

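The crop confirms the larger orange cap on the neck; the small loose one at left in the crop is the decoy. Next I check reachability along the neck axis and take a close look.

```bash
cat >> h.py <<'E'
def frame(n,th):
    "tool frame: x=-n, y = horizontal perpendicular turned by th about n"
    n=np.asarray(n,float)/np.linalg.norm(n); y=np.cross([0,0,1.],n)
    if np.linalg.norm(y)<1e-3: y=np.array([0,1.,0])
    y=y/np.linalg.norm(y); y=y*np.cos(th)+np.cross(n,y)*np.sin(th)
    return np.c_[-n,y,np.cross(-n,y)]
E
python3 - <<'E'
from h import *
a=np.deg2rad(-8.3); n=np.array([-.5*np.cos(a),-.5*np.sin(a),.866])
head=np.array([.5565,.02,.2006])
for off in (.1,-.02):
  for th in range(-180,180,30):
    q=manip.inverse_kinematics(head+off*n,frame(n,np.deg2rad(th)))
    print(off,th,None if q is None else np.round(q,2))
k=manip.get_calibration("wrist"); R=manip.current_tcp_rot(); p=manip.current_ee_pos()
C=-k["R"].T@k["t"]; print("cam in tool",R.T@(C-p), (k["R"]@R).round(2))
E
```

```text
0.1 -180 [-0.    0.    2.03 -0.13  0.6  -1.34]
0.1 -150 [-0.    0.    2.03 -0.13  0.6  -1.86]
0.1 -120 [-0.    0.    2.03 -0.13  0.6  -2.39]
0.1 -90 None
0.1 -60 [-0.    0.    2.03 -0.13  0.6   2.85]
0.1 -30 [-0.    0.    2.03 -0.13  0.6   2.33]
0.1 0 [-0.    0.    2.03 -0.13  0.6   1.8 ]
0.1 30 [-0.    0.    2.03 -0.13  0.6   1.28]
0.1 60 [-0.    0.    2.03 -0.13  0.6   0.75]
0.1 90 [-0.    0.    2.03 -0.13  0.6   0.23]
0.1 120 [-0.    0.    2.03 -0.13  0.6  -0.29]
0.1 150 [-0.    0.    2.03 -0.13  0.6  -0.82]
-0.02 -180 [-0.02  0.27  2.01 -0.18  0.35 -1.29]
-0.02 -150 [-0.02  0.27  2.01 -0.18  0.35 -1.81]
-0.02 -120 [-0.02  0.27  2.01 -0.18  0.35 -2.34]
-0.02 -90 [-0.02  0.27  2.01 -0.18  0.35 -2.86]
-0.02 -60 None
-0.02 -30 [-0.02  0.27  2.01 -0.18  0.35  2.38]
-0.02 0 [-0.02  0.27  2.01 -0.18  0.35  1.85]
-0.02 30 [-0.02  0.27  2.01 -0.18  0.35  1.33]
-0.02 60 [-0.02  0.27  2.01 -0.18  0.35  0.8 ]
-0.02 90 [-0.02  0.27  2.01 -0.18  0.35  0.28]
-0.02 120 [-0.02  0.27  2.01 -0.18  0.35 -0.24]
-0.02 150 [-0.02  0.27  2.01 -0.18  0.35 -0.77]
cam in tool [-1.42840576e-01 -1.19024983e-04 -7.28339362e-02] [[ 0.    1.   -0.  ]
 [-0.29  0.    0.96]
 [ 0.96 -0.    0.29]]
```

```bash
python3 - <<'E'
from h import *
a=np.deg2rad(-8.3); n=np.array([-.5*np.cos(a),-.5*np.sin(a),.866])
head=np.array([.5565,.02,.2006])
manip.move_ptp(head+.13*n,frame(n,np.deg2rad(90)))
k=manip.get_calibration("wrist");p,d=manip.grab_frame("wrist")
for c in ("cap_center","cap_mark","neck"): print(c,[(np.round(r["at"],4).tolist(),round(r["confidence"],2)) for r in manip.look_for("wrist",c)])
cv2.imwrite("pics/w1.png",p[:,:,::-1]); X=cloud(p,d,k);H=hsv(p)
np.savez("pics/w1.npz",p=p,d=d,X=X)
near=(d>0)&(np.linalg.norm(X-head,axis=2)<.06)
o=(H[...,0]<18)&(H[...,1]>150)&(H[...,2]>90)&near
P=X[o];print(o.sum(),P.mean(0).round(4),P.min(0).round(4),P.max(0).round(4))
# top plane: RANSAC on points near
Q=X[near&(X@n>(head@n+.0))]; rng=np.random.default_rng(0);best=None
for _ in range(500):
    s=Q[rng.choice(len(Q),3,False)];m=np.cross(s[1]-s[0],s[2]-s[0]);l=np.linalg.norm(m)
    if l<1e-6: continue
    m/=l; i=abs((Q-s[0])@m)<.001
    if best is None or i.sum()>best.sum(): best=i
I=Q[best];c=I.mean(0);m=np.linalg.svd(I-c)[2][2];m*=np.sign(m[2])
print("plane",best.sum(),len(Q),c.round(4),m.round(3),"n0",n.round(3))
e1=np.cross(m,[0,1,0]);e1/=np.linalg.norm(e1);e2=np.cross(m,e1)
UV=np.c_[(I-c)@e1,(I-c)@e2]*1000
(cx,cy),r=cv2.minEnclosingCircle(UV.astype(np.float32)); print("circ",c+(cx*e1+cy*e2)/1000,r, cv2.fitEllipse(cv2.convexHull(UV.astype(np.float32))))
print("px",proj(c,k),manip.current_time(),manip.current_ee_pos())
E
```

```text
cap_center [([0.4118, 0.1376, 0.0427], 0.95), ([0.5476, 0.0271, 0.2058], 0.91), ([0.4207, -0.0428, 0.0317], 0.62)]
cap_mark [([0.4214, -0.0376, 0.0323], 0.94), ([0.4092, 0.1417, 0.0517], 0.73), ([0.5555, 0.0232, 0.2117], 0.64)]
neck [([0.602, 0.0292, 0.1545], 0.74)]
1739 [0.5504 0.0241 0.208 ] [ 0.5274 -0.0056  0.1686] [0.5848 0.0479 0.2239]
plane 2219 3010 [0.5499 0.0215 0.2097] [-0.5    0.076  0.863] n0 [-0.495  0.072  0.866]
circ [0.54991063 0.02121873 0.20971891] 26.731285095214844 ((-0.07080498337745667, 0.3343043327331543), (52.630836486816406, 53.22562789916992), 177.53207397460938)
px [248.82997557 183.29725118] 1.7083 [0.49284567 0.02909291 0.31254018]
```

View pics/w1.png

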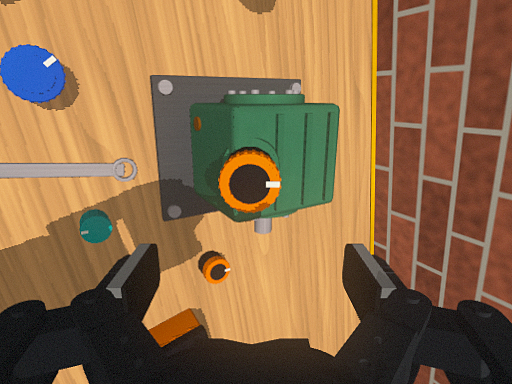

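The close view shows the cap at (249,183) with its white mark at (273,184). The plane fit gives an axis leaning 30° and a 26.7 mm radius, and the mouth height agrees with the description (0.194). Joint 6 allows about 315°, so one grip can do the whole unscrewing.

```bash
cat >> h.py <<'E'
N=np.array([-.4975,.074,.8645]); N/=np.linalg.norm(N)
TOP=np.array([.5499,.0213,.2097]); GR=TOP-.009*N-.023*N   # TCP when gripping (4 mm extra depth)
TH0=-52
def pose(deg,extra=0): return GR+(22e-3*deg/360+extra)*N, frame(N,np.deg2rad(TH0+deg))
E
python3 - <<'E'
from h import *
P,R=pose(0,.07)
for deg in (0,100,200,300): print(deg,np.round(manip.inverse_kinematics(*pose(deg)),3))
manip.move_ptp(P,R); print(manip.current_qpos().round(2))
f0=manip.current_force()
manip.move_l(GR,max_speed=.07); print("f",(manip.current_force()-f0).round(2))
manip.set_gripper(0.55,35); print("grip",manip.current_grip_width(),manip.current_force().round(1))
manip.dwell(.2)
p,d=manip.grab_frame("wrist");cv2.imwrite("pics/w2.png",p[:,:,::-1]); print(manip.current_time())
E
```

```text
0 [-0.018  0.268  2.017 -0.196  0.339  2.775]
100 [-0.017  0.254  2.019 -0.191  0.351  1.026]
200 [-0.017  0.24   2.022 -0.187  0.362 -0.724]
300 [-0.016  0.226  2.024 -0.182  0.374 -2.473]
[-0.01  0.11  2.03 -0.15  0.48  2.74]
f [0.07 0.16 0.19]
grip 0.6214903462893494 [-4.6  0.7  5.2]
5.6583
```

View pics/w2.png

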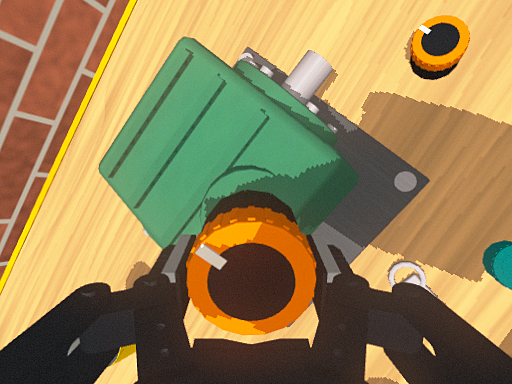

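The cap is held centrally between the pads, with the head at about (250,270) and the mark at (210,257). Now I turn it.

```bash
python3 - <<'E'
from h import *
for deg in range(15,151,15):
    manip.move_j(manip.inverse_kinematics(*pose(deg)))
    if deg%30==0: print(deg,manip.current_force().round(1),manip.current_ft_torque().round(2),round(manip.current_grip_width(),4),manip.current_time())
manip.dwell(.2)
print(manip.current_qpos().round(2))
p,d=manip.grab_frame("wrist");cv2.imwrite("pics/w3.png",p[:,:,::-1])
E
```

```text
30 [-0.1  1.7 -1.7] [0.12 0.27 0.1 ] 0.6192 6.375
60 [ 0.1  0.3 -1.9] [0.08 0.29 0.05] 0.6241 7.0917
90 [-0.8  0.  -0.8] [0.06 0.33 0.  ] 0.6196 7.8083
120 [-0.5  0.4 -0.4] [0.02 0.33 0.04] 0.6245 8.525
150 [ 1.1  0.2 -1.4] [0.07 0.28 0.06] 0.6184 9.2417
[-0.02  0.25  2.02 -0.19  0.36  0.15]
```

View pics/w3.png

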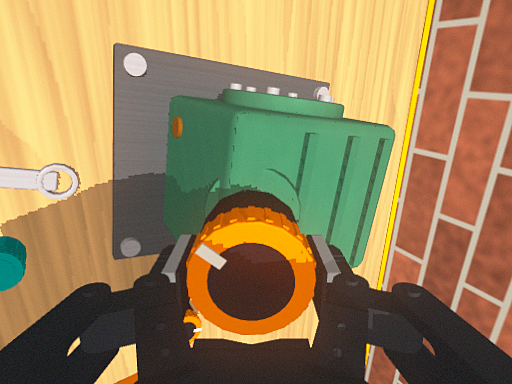

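The mark is still at (210,257) relative to the fingers, so there was no slip over 150°, and the forces are low. I continue to 300°, then lift gently while checking force.

```bash
python3 - <<'E'
from h import *
for deg in range(165,301,15):
    manip.move_j(manip.inverse_kinematics(*pose(deg)))
    if deg%30==0: print(deg,manip.current_force().round(1),round(manip.current_grip_width(),4))
ok=True
for e in (.003,.006,.010,.015):
    manip.move_l(pose(300,e)[0],max_speed=.02); f=manip.current_force(); print(e,f.round(1))
    if np.linalg.norm(f)>12: ok=False;break
if ok:
    manip.move_l(pose(300,.08)[0],max_speed=.08); manip.dwell(.2)
    print(manip.current_force().round(1),manip.current_grip_width())
    p,d=manip.grab_frame("side");cv2.imwrite("pics/s4.png",p[100:300,150:400,::-1])
    # tray placing candidates
    T=np.array([.461,.334])
    for yaw in range(-180,180,30):
        R=frame([0,0,1],np.deg2rad(yaw))
        q=[manip.inverse_kinematics([*T,z],R) for z in (.2,.02)]
        print(yaw,[None if x is None else np.round(x,2) for x in q])
print(manip.current_qpos().round(2),manip.current_time())
E
```

```text
180 [ 0.5  0.1 -0. ] 0.6209
210 [0.3 1.4 0.1] 0.62
240 [ 0.2  0.7 -1. ] 0.6203
270 [-0.9  0.5 -0.9] 0.6202
300 [ 0.6  0.1 -0.2] 0.6153
0.003 [-0.6  0.5 -0.4]
0.006 [-0.3  0.2 -1.2]
0.01 [-0.5  1.  -1.7]
0.015 [-0.3  0.3 -1.1]
[ 0.9 -0.8 -1.4] 0.6201005825898256
-180 [array([ 0.55,  0.42,  1.63, -0.  ,  1.09,  2.12]), array([ 0.55,  0.68,  1.73, -0.  ,  0.73,  2.12])]
-150 [array([ 0.55,  0.42,  1.63, -0.  ,  1.09,  1.59]), array([ 0.55,  0.68,  1.73, -0.  ,  0.73,  1.59])]
-120 [array([ 0.55,  0.42,  1.63, -0.  ,  1.09,  1.07]), array([ 0.55,  0.68,  1.73, -0.  ,  0.73,  1.07])]
-90 [array([ 0.55,  0.42,  1.63, -0.  ,  1.09,  0.55]), array([ 0.55,  0.68,  1.73, -0.  ,  0.73,  0.55])]
-60 [array([ 0.55,  0.42,  1.63, -0.  ,  1.09,  0.02]), array([ 0.55,  0.68,  1.73, -0.  ,  0.73,  0.02])]
-30 [array([ 0.55,  0.42,  1.63, -0.  ,  1.09, -0.5 ]), array([ 0.55,  0.68,  1.73, -0.  ,  0.73, -0.5 ])]
0 [array([ 0.55,  0.42,  1.63, -0.  ,  1.09, -1.03]), array([ 0.55,  0.68,  1.73, -0.  ,  0.73, -1.03])]
30 [array([ 0.55,  0.42,  1.63, -0.  ,  1.09, -1.55]), array([ 0.55,  0.68,  1.73, -0.  ,  0.73, -1.55])]
60 [array([ 0.55,  0.42,  1.63, -0.  ,  1.09, -2.07]), array([ 0.55,  0.68,  1.73, -0.  ,  0.73, -2.07])]
90 [array([ 0.55,  0.42,  1.63, -0.  ,  1.09, -2.6 ]), array([ 0.55,  0.68,  1.73, -0.  ,  0.73, -2.6 ])]
120 [None, None]
150 [array([ 0.55,  0.42,  1.63, -0.  ,  1.09,  2.64]), array([ 0.55,  0.68,  1.73, -0.  ,  0.73,  2.64])]
[-0.    0.05  2.03 -0.14  0.54 -2.51] 15.6333
```

```bash
python3 -c "
import cv2;p=cv2.imread('pics/s4.png');cv2.imwrite('pics/s4b.png',cv2.resize(p,None,fx=2,fy=2))"
```

```text
(no output)
```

View pics/s4b.png

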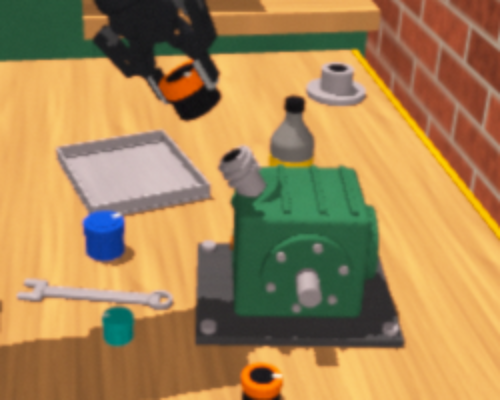

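The cap is off the neck and held, at about (188,88) in this enlarged crop. I carry it over the tray, measure its tilt in the hand from the wrist depth, and check the tray.

```bash
python3 - <<'E'
from h import *
R=frame([0,0,1],np.deg2rad(30))
p0=manip.current_ee_pos(); manip.move_l(p0+[0,0,.03],max_speed=.1)
manip.move_ptp([.461,.334,.20],R); manip.dwell(.3)
k=manip.get_calibration("wrist");T=manip.current_ee_pos();p,d=manip.grab_frame("wrist");X=cloud(p,d,k)
L=(X-T)@manip.current_tcp_rot()   # tool coords
near=(d>0)&(abs(L[...,0]+.032)<.012)&(np.hypot(L[...,1],L[...,2])<.0235)
Q=L[near];A=np.c_[Q[:,1:],np.ones(len(Q))]
for _ in range(5):
    s,*_=np.linalg.lstsq(A,Q[:,0],rcond=None);r=abs(Q[:,0]-A@s);g=r<max(.0015,2*np.median(r));Q,A=Q[g],A[g]
print("cap top plane x=",s.round(4),len(Q),"resid",r.std())
t=(d>0)&(X[...,2]>.015)&(X[...,2]<.03)&(abs(X[...,0]-.461)<.14)&(abs(X[...,1]-.334)<.15)
print("tray",t.sum(),cv2.minAreaRect(X[t][:,:2].astype(np.float32)*1000))
cv2.imwrite("pics/w5.png",p[:,:,::-1]); print(manip.current_force().round(1),manip.current_time())
E
```

```text
cap top plane x= [ 0.0026  0.0009 -0.0314] 8802 resid 0.0003582582609794399
tray 3129 ((460.0087585449219, 333.11199951171875), (180.8558807373047, 200.91510009765625), 15.1639404296875)
[ 0.9 -0.4 -1.3] 17.6667
```

View pics/w5.png

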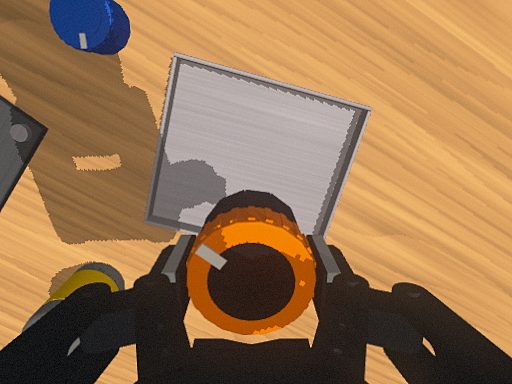

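The tray is at (0.460, 0.333). The cap sits square in the hand (tilt < 3 mrad), so I lower it to contact and release.

```bash
python3 - <<'E'
from h import *
manip.move_l([.460,.333,.05],max_speed=.1); manip.move_l([.460,.333,.023],max_speed=.03)
manip.dwell(.2); f0=manip.current_force()
for z in np.arange(.022,.0149,-.001):
    manip.move_l([.460,.333,z],max_speed=.01); f=manip.current_force()-f0; print(round(z,3),f.round(1))
    if f[2]>3: break
manip.set_gripper(.75); manip.dwell(.2); manip.set_gripper(1.0)
manip.move_l([.460,.333,.2],max_speed=.1); manip.dwell(.3)
k=manip.get_calibration("wrist");p,d=manip.grab_frame("wrist");X=cloud(p,d,k)
cv2.imwrite("pics/w6.png",p[:,:,::-1])
m=(d>0)&(X[...,2]>.044)&(X[...,2]<.06)&(np.linalg.norm(X[...,:2]-[.46,.333],axis=2)<.06)
print("cap top",m.sum(),X[m].mean(0).round(4),X[m][:,2].std())
t=(d>0)&(X[...,2]>.015)&(X[...,2]<.03)&(abs(X[...,0]-.461)<.14)&(abs(X[...,1]-.334)<.15)
print("tray",cv2.minAreaRect(X[t][:,:2].astype(np.float32)*1000),manip.current_force().round(1),manip.current_time())
manip.grab_frame("scene")
for n in ("organiser","oil","wrench"): print(n,[(np.round(r["at"],3).tolist(),round(r["confidence"],2)) for r in manip.look_for("scene",n)][:2])
E
```

```text
0.022 [ 0.2 -0.3 -0.2]
0.021 [ 0.2 -0.5 -0.6]
0.02 [ 0.2 -1.   0.1]
0.019 [ 0.5 -0.7  2.4]
0.018 [-3.7 -2.3 16.5]
cap top 2428 [0.4592 0.3321 0.0506] 0.0010493065006791527
tray ((460.0089111328125, 332.9425964355469), (180.9027099609375, 200.65240478515625), 15.212584495544434) [-0.5 -0.3 -0.2] 24.95
organiser [([0.482, -0.329, 0.069], 0.6)]
oil [([0.706, 0.239, 0.11], 0.62)]
wrench [([0.385, 0.037, 0.004], 0.83), ([0.705, 0.242, 0.108], 0.54)]
```

View pics/w6.png

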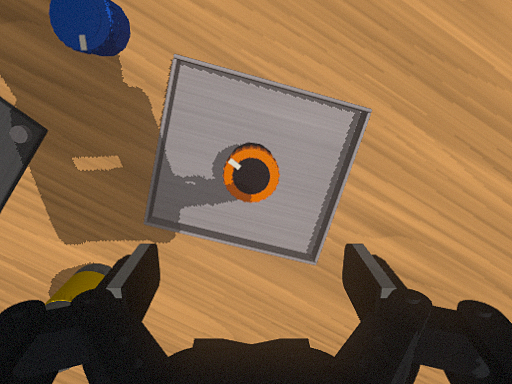

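The cap stands flat in the middle of the tray at (250,174), with its top at 0.0506 m (0.050 expected). Nothing else has moved.

```bash
python3 -c "
from bench import manip
manip.sign_off()"
```

```text
the job is handed in; nothing more can be done
```

I unscrewed the orange filler cap and lifted it off along the neck's axis. It now stands mouth down in the middle of the tray, and the job is handed in.

- **Unscrewing:** A single 35 N grip covered 300° anticlockwise, following the thread's rise, so no second grip was needed. There was no slip at the 150° check, and force readings during the turn and lift stayed under about 3 N.
- **Placing:** I lowered the cap to contact with a 16 N push on the tray floor, then let go and backed off.
- **Last checks:** The cap top is at 50.6 mm (50 expected), flat, and about 1 mm from the tray's centre. The tray had not moved measurably since just before placing. The organiser, oil bottle and wrench are within about 3 mm of their first readings, and the robot touches nothing. The clock was at about 25 s.

No check failed. The only disagreement was early on: the gearbox outline put the cap about 22 mm away from where the orange points showed it. The close-up wrist view confirmed the orange points, so I used those.

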